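Trace a transport case's hatch seam with a sprung stylus

TASK

Take the sprung stylus from its holder and, with its tip pressed lightly on the gasket, trace the whole U-shaped hatch seam of the transport case in one steady pass without lifting, from the end beside the round vent cap, round both corners, to the other end, slowly (about 3 cm a second), keeping the tip on the gasket and never pushing it in so far that its spring bottoms out. Then stand the stylus back upright in its holder and let go, leaving everything else on the table alone.

Things in the scene. Friction and masses are not known exactly. Their poses are not given: they have to be found in the camera images.
- case: Low fixed aluminium case, 170 x 210 x 60 mm (x, y, z). Origin: centre of its underside, z up. On its flat top the hatch seam is a black gasket 8 mm wide, flush, a U of three straight legs (85, 120, 85 mm), open towards the hinge: a steel bar on the top at x = +62 mm, 10 mm high.
- seam_start (a point): On the case top, centre of the gasket at the start end of the U, next to the flat round vent cap, 18 mm across, 4 mm high, centred at +45, +85 (case frame +40, +60, 60 mm).
- seam_corner1 (a point): Gasket centre at the first, square corner (case frame -45, +60, 60 mm).
- seam_corner2 (a point): Gasket centre at the second, square corner (case frame -45, -60, 60 mm).
- seam_end (a point): Gasket centre at the far end of the U, at the hinge, no vent cap (case frame +40, -60, 60 mm).
- stylus: Sprung seam stylus, about 130 g, loose, upright in the holder. Origin: centre of the underside of its steel flange (44 mm across, 6 mm thick), z up along it. Grip the round black handle, 22 mm in diameter, 6 to 78 mm above the origin. Below: a steel stem 12 mm in diameter to -38 mm, then the thin tip to -60 mm.
- stylus_tip: The thin steel tip, 6 mm in diameter with a round end; origin: the very end of the tip. It slides straight up into the stem on a light spring: 60 mm below the stylus origin when free, at most 12 mm of travel (0.5 N to start, 3.5 N at full travel). Pressed 5 mm in, it lies 55 mm below the stylus origin.
- holder: Grey block 66 x 66 x 75 mm fixed to the table, with a round upright hole 31 mm wide and 70 mm deep in its top. The stylus hangs in it by its flange, which rests on the block's top. Origin: centre of the underside.
- holder_mouth (a point): Centre of the hole at the holder's top, 75 mm above the table.
- battery_a: Bystander, leave alone: black battery pack, 75 x 50 x 42, lying between the two workplaces (mm). Origin: underside centre.
- battery_b: Bystander, leave alone: another such battery pack, at the left side (mm). Origin: underside centre.
- carton_a: Bystander, leave alone: flat blue carton 120 x 70 x 35, right side (mm). Origin: underside centre.
- carton_b: Bystander, leave alone: blue carton 60 x 130 x 40, far side (mm). Origin: underside centre.
- jar: Bystander, leave alone: white jar, 44 in diameter, 55 high, beside the holder on the robot's side (mm). Origin: underside centre.
- screwdriver: Bystander, leave alone: screwdriver lying at the far side (mm). Origin: underside centre.
- dish: Bystander, leave alone: steel bowl, 110 in diameter, 40 high, far side (mm). Origin: underside centre.
There are look-alikes about, which are no part of the job. Of the things that look like the stylus, the middle-sized one is meant.

How it is judged:
On the way, in this order (a step that is already met when the one before it is completed fails the run):
1. the tip is pressed on the seam at its start, by the vent cap (x of stylus_tip in the frame of case between 0.033 and 0.047 m and y of stylus_tip in the frame of case between 0.053 and 0.067 m and z of stylus_tip in the frame of case between 0.056 and 0.064 m and z of stylus_tip in the frame of stylus above -0.059 m), for 0.1 s.
2. the pressed tip passes along the first leg (x of stylus_tip in the frame of case between 0.006 and 0.018 m and y of stylus_tip in the frame of case between 0.053 and 0.067 m and z of stylus_tip in the frame of case between 0.056 and 0.064 m and z of stylus_tip in the frame of stylus above -0.059 m), for 0.03 s.
3. the pressed tip passes along the first leg (x of stylus_tip in the frame of case between -0.023 and -0.011 m and y of stylus_tip in the frame of case between 0.053 and 0.067 m and z of stylus_tip in the frame of case between 0.056 and 0.064 m and z of stylus_tip in the frame of stylus above -0.059 m), for 0.03 s.
4. the pressed tip rounds the first corner (x of stylus_tip in the frame of case between -0.053 and -0.037 m and y of stylus_tip in the frame of case between 0.052 and 0.068 m and z of stylus_tip in the frame of case between 0.056 and 0.064 m and z of stylus_tip in the frame of stylus above -0.059 m), for 0.03 s.
5. the pressed tip passes along the side opposite the hinge (x of stylus_tip in the frame of case between -0.052 and -0.038 m and y of stylus_tip in the frame of case between 0.014 and 0.026 m and z of stylus_tip in the frame of case between 0.056 and 0.064 m and z of stylus_tip in the frame of stylus above -0.059 m), for 0.03 s.
6. the pressed tip passes along the side opposite the hinge (x of stylus_tip in the frame of case between -0.052 and -0.038 m and y of stylus_tip in the frame of case between -0.026 and -0.014 m and z of stylus_tip in the frame of case between 0.056 and 0.064 m and z of stylus_tip in the frame of stylus above -0.059 m), for 0.03 s.
7. the pressed tip rounds the second corner (x of stylus_tip in the frame of case between -0.053 and -0.037 m and y of stylus_tip in the frame of case between -0.068 and -0.052 m and z of stylus_tip in the frame of case between 0.056 and 0.064 m and z of stylus_tip in the frame of stylus above -0.059 m), for 0.03 s.
8. the pressed tip passes along the last leg (x of stylus_tip in the frame of case between -0.023 and -0.011 m and y of stylus_tip in the frame of case between -0.067 and -0.053 m and z of stylus_tip in the frame of case between 0.056 and 0.064 m and z of stylus_tip in the frame of stylus above -0.059 m), for 0.03 s.
9. the pressed tip passes along the last leg (x of stylus_tip in the frame of case between 0.006 and 0.018 m and y of stylus_tip in the frame of case between -0.067 and -0.053 m and z of stylus_tip in the frame of case between 0.056 and 0.064 m and z of stylus_tip in the frame of stylus above -0.059 m), for 0.03 s.
10. the pressed tip reaches the seam's far end (x of stylus_tip in the frame of case between 0.033 and 0.047 m and y of stylus_tip in the frame of case between -0.067 and -0.053 m and z of stylus_tip in the frame of case between 0.056 and 0.064 m and z of stylus_tip in the frame of stylus above -0.059 m), for 0.1 s.
At the end, for the whole second after the job is handed in: The stylus stands upright (within 0.1 rad) and at rest in its holder, its flange on the top of the holder (within 4 mm) and over the hole (within 14 mm) (horizontal distance between stylus and holder_mouth below 0.014 m and z of stylus in the frame of holder_mouth between -0.004 and 0.004 m and angle between stylus's own z axis and vertical below 0.1 rad and linear speed of stylus below 0.03 m/s); the robot touches nothing.
It fails at once if the tip is pushed in more than 10.5 of its 12 mm, or the stylus presses on the case with more than 10 N (z of stylus_tip in the frame of stylus above -0.0495 m or contact force between stylus and case above 10 N).
It fails at once if the tip slides faster than 8 cm/s while pressed on the case (z of stylus_tip in the frame of stylus above -0.0585 m and contact force between stylus_tip and case above 0.2 N and linear speed of stylus_tip above 0.08 m/s).
It fails at once if the tip is pressed on the case more than 11 mm from the gasket's centre line (contact force between stylus_tip and case above 0.3 N and not ((x of stylus_tip in the frame of case between -0.056 and 0.051 m and y of stylus_tip in the frame of case between 0.049 and 0.071 m) or (x of stylus_tip in the frame of case between -0.056 and 0.051 m and y of stylus_tip in the frame of case between -0.071 and -0.049 m) or (x of stylus_tip in the frame of case between -0.056 and -0.034 m and y of stylus_tip in the frame of case between -0.071 and 0.071 m))).
It fails at once if the tip is lifted off the seam partway (3 to 10 mm above it, more than 20 mm from either end) (z of stylus_tip in the frame of case between 0.063 and 0.07 m and ((x of stylus_tip in the frame of case between -0.056 and 0.02 m and y of stylus_tip in the frame of case between 0.049 and 0.071 m) or (x of stylus_tip in the frame of case between -0.056 and 0.02 m and y of stylus_tip in the frame of case between -0.071 and -0.049 m) or (x of stylus_tip in the frame of case between -0.056 and -0.034 m and y of stylus_tip in the frame of case between -0.071 and 0.071 m))).
It fails at once if a bystander is moved by more than 30 mm (distance of any of battery_a, battery_b, carton_a, carton_b, jar, screwdriver, dish from where it was at the start of the episode above 0.03 m).
It also fails if it takes over 72 s, if anything falls off the work surface, if the arm or the gripper's body presses on something with over 40 N, if the wrist force passes 120 N, or if a joint passes its speed limit or range.

ROBOT

A 6-joint arm with a two-finger parallel gripper is mounted at the origin on the work surface. World frame = base frame: x ahead of the robot, y to its left, z up, the work surface at z = 0. Lengths are in m, angles in rad, forces in N, time in s.
With the tool pointing down it reaches from about 0.35 to 0.925 m from the base axis. Payload 6.4 kg.
Tool frame: the origin (TCP) lies midway between the tips of the shut fingers; the grasp point (between the pads) lies 19 mm behind it; z points along the fingers, y is the line along which they close (so a half turn about z gives the same grasp; the last joint's range is limited). The gripper opens to 94 mm and grips with 3 to 60 N. Pads are 16 mm wide; open, the fingers measure 119 mm over their backs; the gripper's body (75 mm by 177 mm) begins 78 mm behind the grasp point.
Start: joints at [-1.427, 0.245, 1.558, -0, 1.339, -0.174], TCP at [0.203, -0.617, 0.205] pointing down, gripper open.
Joint ranges: [-3.13, 3.13], [-1.02, 2.26], [0.13, 2.54], [-0.95, 4.09], [0.21, 2.88], [-2.74, 2.74]. Speed limits (rad/s): [2.57, 2.57, 3.14, 3.14, 3.14, 3.14].

INTERFACE

Orientations are given as a rotation vector (axis times angle).
In Python, from workcell import monitor, eyes, job gives the robot as it stands.
- The arm moves only by the tool drive_tool, never from a script. Its argument "plan" is a list of rows, each an object of numbers: "tx", "ty", "tz": the shift along the tool's x, y, z in mm; "spin": the turn about the tool's z in degrees; "claw": the finger opening in mm, from 0 to 94. A call has 1 to 5 rows; each row is the pose to reach, as a shift and turn from the pose commanded when the call began, along the tool's axes at that moment; what a row does not reach only later rows make up. A row lasts 1/10 s, in which the tool goes at most 50 mm and 8.59 degrees, less where a joint would pass 70% of its speed; a pose out of reach is approached as far as the arm can. A call with a gripper value outside its range is refused whole. The fingers move at their own pace and stop on an object; "grip_force" is the grip in N (left out, the last holds). Time passes only in rows, so rows that repeat a pose let the fingers close. It gives the time, the measured TCP pose, the force, the opening and the grip force at its end, in the units of the state.
- monitor.read_state(): the state, without advancing time (a new reading comes with each control period).
- eyes.read_camera(name): name is "scene" or "top" or "wrist"; returns (picture, depth): 420x560x3 uint8, red, green, blue; 420x560 float32, m along the optical axis (not along the pixel's ray), 0 where there is no reading.
- eyes.camera_info(name): a dict with "fov_y" (degrees; the focal length in pixels is half the picture's height over the tangent of half this angle, whatever the lens; pixels are square), "cx", "cy" (the principal point, pixels), "distortion" ([k1, k2, p1, p2, k3] as OpenCV has them; the pictures are not rectified), "rvec" (rotation vector, rad) and "tvec" (3), from world to camera coordinates, as OpenCV has them; the wrist camera has in their place "tool_from_camera" (4x4, takes a point from camera to tool coordinates, whose origin is the TCP and whose axes are the flange's). Camera axes: x right, y down, z forward; pixel columns grow to the right and rows downward; lengths in m; the calibration is good to about 2 mm. A picture is of the moment at which its call begins: read the wrist's pose just before it. camera_info takes no time and is no camera call.
- job.finish_job(): hands the job in; it is judged then, once.
The state is a dict: "time": time; "qpos": joint angles; "qd": joint speeds; "effort": joint torques, N m; "position": TCP position; "tool_rot": TCP orientation; "force": force on the tool from outside, world axes, zero at the start; "moment": the same for the moment, N m; "finger_gap": finger opening in m; "grip_force": force on a finger pad.
Only numpy, scipy, OpenCV 4.12 (cv2) and the standard library are available. Lean on these libraries where they do the work, as an engineer would, in place of code of your own. Each camera call takes 0.05 s, during which the arm holds its last target. There are 200 camera calls.

## Working session

There is one attempt and no reset: what is moved stays moved. The work goes in short steps, Python scripts to look and compute and a tool call to move; the robot and the scene stay as the last step left them, time stands still between calls to the robot, and variables do not carry over. Pictures are saved under pics/ and viewed, at most 10 in all, crops included, and the job is handed in when it is done.

Besides the shell and the picture viewer there is one more tool, called after "Call:" by a JSON object that holds its "fn" and its "kwargs", one argument or row to a line. drive_tool: Moves the arm, as the interface text tells. Its arguments: {"type":"object","properties":{"plan":{"type":"array","items":{"type":"object","properties":{"tx":{"type":"number"},"ty":{"type":"number"},"tz":{"type":"number"},"spin":{"type":"number"},"claw":{"type":"number"}}}},"grip_force":{"type":"number"}},"required":["plan"]}

```bash
mkdir -p pics
cat > h.py <<'E'
import numpy as np, cv2
from workcell import monitor, eyes, job
def K(i,h=420):
    f=h/2/np.tan(np.radians(i['fov_y'])/2); return np.array([[f,0,i['cx']],[0,f,i['cy']],[0,0,1]])
def cam(name,st=None):
    i=eyes.camera_info(name)
    if name=='wrist':
        T=np.array(i['tool_from_camera']); R=cv2.Rodrigues(np.array(st['tool_rot']))[0]
        return K(i),np.array(i['distortion']),R@T[:3,:3],R@T[:3,3]+np.array(st['position'])
    R=cv2.Rodrigues(np.array(i['rvec'],float))[0]; return K(i),np.array(i['distortion']),R.T,-R.T@np.array(i['tvec'],float).ravel()
def rays(c,px):
    k,d,R,o=c; n=cv2.undistortPoints(np.array(px,float).reshape(-1,1,2),k,d).reshape(-1,2)
    return np.c_[n,np.ones(len(n))]@R.T
def onplane(c,px,z):
    r=rays(c,px); return c[3]+r*((z-c[3][2])/r[:,2])[:,None]
def project(c,P):
    k,d,R,o=c; return cv2.projectPoints((np.atleast_2d(P)-o)@R,np.zeros(3),np.zeros(3),k,d)[0].reshape(-1,2)
E
python3 - <<'E'
from h import *
print(monitor.read_state())
for n in ('top','scene'):
    p,d=eyes.read_camera(n); np.savez(n+'0.npz',p=p,d=d); cv2.imwrite(f'pics/{n}0.png',p[...,::-1]); print(n,cam(n)[3],eyes.camera_info(n))
print(eyes.camera_info('wrist'))
E
```

```text
{'time': 0.0, 'qpos': array([-1.42712702e+00,  2.45793341e-01,  1.55899698e+00, -5.36166781e-05,
        1.33868018e+00, -1.74083017e-01]), 'qd': array([ 0.00112675, -0.0003622 , -0.00027025,  0.00054969, -0.00093205,
        0.00069617]), 'effort': array([ 3.80499318e-05, -4.15843213e+01, -3.14596081e+01,  6.84972829e-02,
        3.33830842e-02, -1.40088341e-04]), 'position': array([ 0.20299655, -0.61686324,  0.20436777]), 'tool_rot': array([-3.10016867e+00, -4.96749060e-01,  3.70580427e-05]), 'force': array([-0.61040076,  0.52638933,  0.48053018]), 'moment': array([ 0.05957173, -0.00449318,  0.01879663]), 'grip_force': 0.0, 'finger_gap': 0.09375307070695091}
top [0.31249234 0.00776274 1.51326735] {'fov_y': 48.91926878373206, 'cx': 274.4894855901186, 'cy': 209.7451341757998, 'distortion': array([-0.05197668,  0.        ,  0.        ,  0.        ,  0.        ]), 'rvec': array([ 2.04319847, -2.17732903,  0.23220355]), 'tvec': array([0.02914809, 0.62489786, 1.41291997])}
scene [ 0.97469525 -0.58439854  0.92360965] {'fov_y': 55.741209243943935, 'cx': 276.704351639466, 'cy': 213.2014944234327, 'distortion': array([0.03443499, 0.        , 0.        , 0.        , 0.        ]), 'rvec': array([ 2.37341021,  0.66527576, -0.23761054]), 'tvec': array([-0.530885  , -0.18613262,  1.352081  ])}
{'fov_y': 61.40431506625584, 'cx': 281.2553117946535, 'cy': 214.86352079196482, 'distortion': array([-0.0878771,  0.       ,  0.       ,  0.       ,  0.       ]), 'tool_from_camera': array([[-7.48690153e-05, -9.62405029e-01, -2.71618397e-01,
         8.00650659e-02],
       [ 9.99999534e-01, -3.33606012e-04,  9.06400767e-04,
         5.69701050e-04],
       [-9.62938187e-04, -2.71618203e-01,  9.62404606e-01,
        -1.79964617e-01],
       [ 0.00000000e+00,  0.00000000e+00,  0.00000000e+00,
         1.00000000e+00]])}
```

View pics/top0.png

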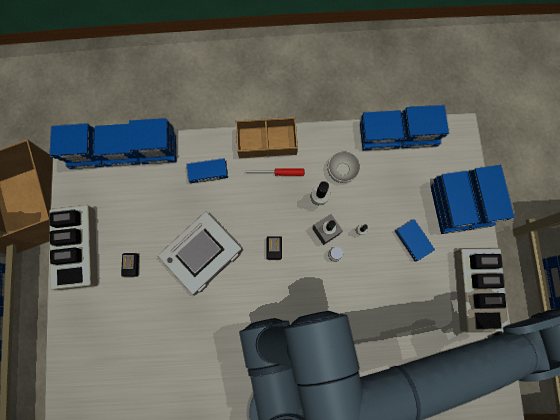

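View pics/scene0.png

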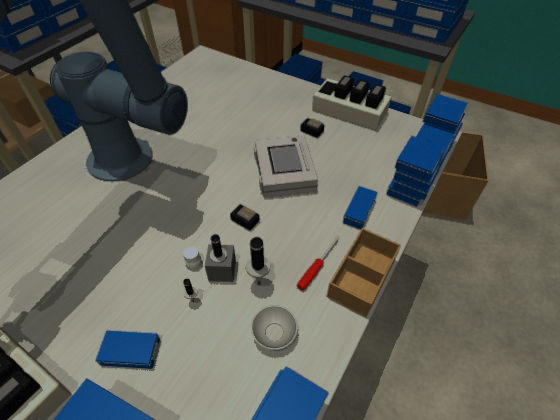

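The top picture shows three stylus-like things: one in the grey holder (handle about 330,226), a bigger free-standing one (320,190) and a small one (362,230). In the scene view they are at (216,248), (257,250) and (189,288). The middle-sized one, in the holder, is the one I want. The case is around (200,253) with the vent cap near (171,260).

Run:
```python
from h import *
a=np.load('top0.npz')['p'];b=np.load('scene0.npz')['p']
c1=cv2.resize(a[205:300,150:255],None,fx=5,fy=5,interpolation=2); 
c2=cv2.resize(b[225:310,170:290],None,fx=5,fy=5,interpolation=2)
cv2.imwrite('pics/c.png',np.hstack([c1[:420,:],c2[:420,:][:, :275] if 0 else cv2.resize(c2,(270,191))[:0] if 0 else c1[:420,:0]])[...,::-1]);
cv2.imwrite('pics/crop1.png',cv2.resize(np.hstack([cv2.resize(c1,(400,362))[:340],cv2.resize(c2,(400,283))[:283].copy() if 0 else np.pad(cv2.resize(c2,(400,283)),((0,57),(0,0),(0,0)))]),None,fx=1,fy=1)[...,::-1])
C=cam('top');S=cam('scene')
def tri(p,q):
    r=rays(C,[p])[0];s=rays(S,[q])[0];t=np.linalg.lstsq(np.c_[r,-s],S[3]-C[3],rcond=None)[0]
    A=C[3]+r*t[0];B=S[3]+s*t[1];return (A+B)/2,np.linalg.norm(A-B)
for n,p,q in (('mid',(332,222),(215,236)),('big',(323,184),(256,239)),('small',(364,227),(187,281))): print(n,*tri(p,q))
for n,p,z in(('cap',(171,260),.06),('case corners',(208,212),.06),('r',(242,246),.06),('l',(159,257),.06),('b',(195,290),.06),('holder',(328,231),.075),('jar',(336,254),.055)): print(n,onplane(C,[p],z)[0].round(3))
```

```text
mid [ 0.55739359 -0.17878751  0.15760869] 0.00038045087147643193
big [ 0.66430199 -0.15795872  0.19824211] 0.0034683757932526546
small [ 0.5465056  -0.28590791  0.09496843] 0.00029306198651173326
cap [0.486 0.326 0.06 ]
case corners [0.633 0.204 0.06 ]
r [0.516 0.1   0.06 ]
l [0.498 0.364 0.06 ]
b [0.388 0.253 0.06 ]
holder [ 0.544 -0.175  0.075]
jar [ 0.472 -0.196  0.055]
```

View pics/crop1.png

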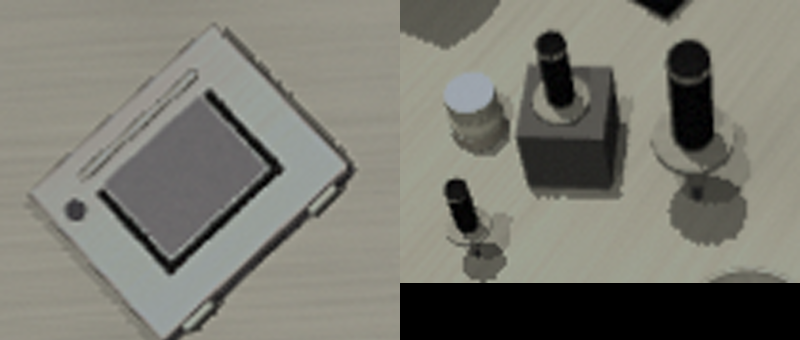

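Middle stylus checks out: its top is at z 0.158 against an expected 0.153. First I'll go look over the holder, then over the case.

Call:
{"fn": "drive_tool", "kwargs": {
  "plan": [
    {"tx": 38,"ty": -27,"tz": -6,"claw": 94},
    {"tx": 76,"ty": -54,"tz": -12,"claw": 94},
    {"tx": 114,"ty": -81,"tz": -18,"claw": 94},
    {"tx": 152,"ty": -108,"tz": -24,"claw": 94},
    {"tx": 190,"ty": -135,"tz": -30,"claw": 94}
  ]
}}

```text
$.plan[0]: bad value
```

Call:
{"fn": "drive_tool", "kwargs": {
  "plan": [
    {"tx": 38,"ty": -27,"tz": -6,"claw": 94},
    {"tx": 76,"ty": -54,"tz": -12,"claw": 94},
    {"tx": 114,"ty": -81,"tz": -18,"claw": 94},
    {"tx": 152,"ty": -108,"tz": -24,"claw": 94},
    {"tx": 190,"ty": -135,"tz": -30,"claw": 94}
  ]
}}

```text
$.plan[0]: bad value
```

Call:
{"fn": "drive_tool", "kwargs": {
  "plan": [
    {"tx": 38,"ty": -25,"tz": -6,"claw": 94},
    {"tx": 79,"ty": -50,"tz": -6,"claw": 94},
    {"tx": 79,"ty": -50,"tz": -6,"claw": 94},
    {"tx": 79,"ty": -50,"tz": -6,"claw": 94}
  ]
}}

```text
$.plan[0]: bad value
```

Call:
{"fn": "drive_tool", "kwargs": {
  "plan": [
    {"tx": 38,"ty": -27,"tz": -6,"spin": 0,"claw": 93},
    {"tx": 76,"ty": -54,"tz": -12,"spin": 0,"claw": 93},
    {"tx": 114,"ty": -81,"tz": -18,"spin": 0,"claw": 93},
    {"tx": 152,"ty": -108,"tz": -24,"spin": 0,"claw": 93},
    {"tx": 190,"ty": -135,"tz": -30,"spin": 0,"claw": 93}
  ]
}}

```text
time: 0.6
position: [0.3421, -0.428, 0.2352]
tool_rot: [-3.101, -0.496, 0.0]
force: [0.1, -1.7, -0.0]
finger_gap: 0.0932
grip_force: 0.0
```

Call:
{"fn": "drive_tool", "kwargs": {
  "plan": [
    {"tx": 38,"ty": -27,"tz": -6,"spin": 0,"claw": 93},
    {"tx": 76,"ty": -54,"tz": -12,"spin": 0,"claw": 93},
    {"tx": 114,"ty": -81,"tz": -18,"spin": 0,"claw": 93},
    {"tx": 152,"ty": -108,"tz": -24,"spin": 0,"claw": 93},
    {"tx": 190,"ty": -135,"tz": -30,"spin": 0,"claw": 93}
  ]
}}

```text
time: 1.1
position: [0.4803, -0.2403, 0.2654]
tool_rot: [-3.102, -0.497, 0.0]
force: [0.3, 0.3, -0.8]
finger_gap: 0.0929
grip_force: 0.0
```

Call:
{"fn": "drive_tool", "kwargs": {
  "plan": [
    {"tx": 38,"ty": -25,"tz": -6,"spin": 0,"claw": 93},
    {"tx": 79,"ty": -50,"tz": -6,"spin": 0,"claw": 93},
    {"tx": 79,"ty": -50,"tz": -6,"spin": 0,"claw": 93},
    {"tx": 79,"ty": -50,"tz": -6,"spin": 0,"claw": 93}
  ]
}}

```text
time: 1.5
position: [0.5392, -0.1692, 0.2709]
tool_rot: [-3.101, -0.5, 0.002]
force: [-0.3, -0.8, -0.5]
finger_gap: 0.093
grip_force: 0.0
```

```bash
cat > snap.py <<'E'
from h import *; import sys
s=monitor.read_state(); p,d=eyes.read_camera('wrist'); n=sys.argv[1]
np.savez(n+'.npz',p=p,d=d,position=s['position'],tool_rot=s['tool_rot']); cv2.imwrite(f'pics/{n}.png',p[...,::-1]); print(s['time'],s['position'],s['tool_rot'],s['qpos'])
E
python3 snap.py hold1
```

```text
1.5 [ 0.53916104 -0.16921928  0.27085402] [-3.10113372e+00 -5.00346467e-01  1.88217356e-03] [-5.04489624e-01 -1.27738563e-03  1.70753925e+00 -4.64465640e-04
  1.43649249e+00  7.46440076e-01]
```

View pics/hold1.png

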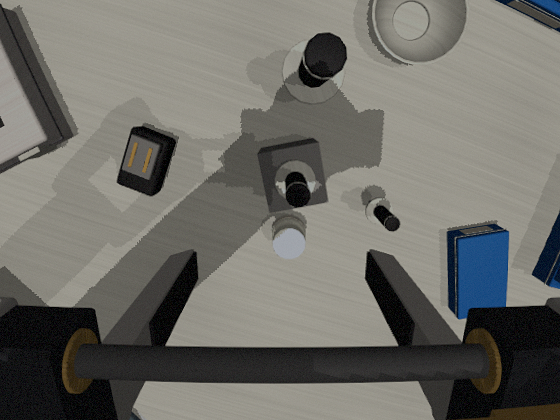

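The wrist view shows the held candidate in the grey holder: handle top at about (298,190), flange around (295,184), jar at (289,242), big stylus at (325,55), small one at (385,218). I'll get positions from depth.

```bash
cat >> h.py <<'E'
def cloud(n):
    z=np.load(n+'.npz'); c=cam('wrist',dict(position=z['position'],tool_rot=z['tool_rot']))
    v,u=np.mgrid[:420,:560]; r=rays(c,np.c_[u.ravel(),v.ravel()])
    W=(c[3]+r*z['d'].ravel()[:,None]).reshape(420,560,3); W[z['d']==0]=np.nan
    return z['p'],W,c
E
python3 - <<'E'
from h import *
p,W,c=cloud('hold1'); g=p.astype(int).sum(2); Z=W[...,2]
sub=np.zeros(Z.shape,bool); sub[120:225,240:345]=1
for lo,hi in((.145,.165),(.065,.0775),(.0785,.088),(.09,.14)):
    m=sub&(Z>lo)&(Z<hi); P=W[m]; print(lo,m.sum(),P.mean(0).round(4),P.min(0).round(4),P.max(0).round(4))
m=(sub&(Z>.068)&(Z<.0775)); 
q=np.argwhere(m)[:,::-1]; P=onplane(c,q,.075)[:,:2]; r=cv2.minAreaRect((P*1000).astype(np.float32)); print('holder rect',r)
m=sub&(Z>.145); q=np.argwhere(m)[:,::-1]; print('handle top circle',cv2.minEnclosingCircle((onplane(c,q,.153)[:,:2]*1000).astype(np.float32)))
m=sub&(Z>.0785)&(Z<.088); q=np.argwhere(m)[:,::-1]; print('flange',cv2.minEnclosingCircle((onplane(c,q,.081)[:,:2]*1000).astype(np.float32)))
t=Z[(Z<.02)&(Z>-.02)]; print('table',np.median(t))
E
```

```text
0.145 537 [ 0.5578 -0.1787  0.1528] [ 0.5455 -0.1907  0.1455] [ 0.5681 -0.1681  0.1561]
0.065 2259 [ 0.5616 -0.1745  0.0755] [ 0.5139 -0.2214  0.0652] [ 0.602  -0.133   0.0775]
0.0785 735 [ 0.5626 -0.1762  0.0816] [ 0.5362 -0.2008  0.0786] [ 0.5788 -0.1577  0.0878]
0.09 184 [ 0.5647 -0.1751  0.1166] [ 0.5557 -0.1881  0.0901] [ 0.5679 -0.1684  0.14  ]
holder rect ((557.942626953125, -177.32875061035156), (66.02699279785156, 66.39624786376953), 29.186967849731445)
handle top circle ((557.7745971679688, -178.81907653808594), 11.478631019592285)
flange ((557.2791137695312, -179.08673095703125), 21.984981536865234)
table 0.0006457299841116093
```

Call:
{"fn": "drive_tool", "kwargs": {
  "plan": [
    {"tx": 10,"ty": -45,"tz": 0,"spin": 0,"claw": 93},
    {"tx": 20,"ty": -90,"tz": 0,"spin": -6,"claw": 93},
    {"tx": 30,"ty": -135,"tz": 0,"spin": -12,"claw": 93},
    {"tx": 40,"ty": -180,"tz": 0,"spin": -18,"claw": 93},
    {"tx": 50,"ty": -225,"tz": 0,"spin": -24,"claw": 93}
  ]
}}

```text
time: 2.05
position: [0.5156, 0.0592, 0.2714]
tool_rot: [2.93, 1.133, -0.0]
force: [0.6, 0.5, 0.1]
finger_gap: 0.0929
grip_force: 0.0
```

Holder at (0.558,-0.1775), 66 mm square; stylus at (0.558,-0.179), handle ⌀22 and flange ⌀44 all as given. Now over the case.

Call:
{"fn": "drive_tool", "kwargs": {
  "plan": [
    {"tx": 31,"ty": -33,"tz": 0,"spin": 0,"claw": 93},
    {"tx": 62,"ty": -66,"tz": 0,"spin": 0,"claw": 93},
    {"tx": 93,"ty": -99,"tz": 0,"spin": 0,"claw": 93},
    {"tx": 125,"ty": -131,"tz": 0,"spin": 0,"claw": 93},
    {"tx": 125,"ty": -131,"tz": 0,"spin": 0,"claw": 93}
  ]
}}

```text
time: 2.55
position: [0.5205, 0.2427, 0.2711]
tool_rot: [-2.928, -1.135, 0.001]
force: [-0.2, -0.4, -0.1]
finger_gap: 0.0932
grip_force: 0.0
```

Call:
{"fn": "drive_tool", "kwargs": {
  "plan": [
    {"tx": 0,"ty": 0,"tz": 0,"spin": 0,"claw": 93},
    {"tx": 0,"ty": 0,"tz": 0,"spin": 0,"claw": 93}
  ]
}}

```text
time: 2.75
position: [0.5211, 0.2385, 0.2712]
tool_rot: [2.932, 1.127, -0.001]
force: [0.2, -0.4, -0.3]
finger_gap: 0.0926
grip_force: 0.0
```

```bash
python3 snap.py case1
```

```text
2.75 [0.52114612 0.238493   0.27121948] [ 2.93200340e+00  1.12733686e+00 -9.42250461e-04] [ 2.31632305e-01  1.75641837e-02  1.68792244e+00 -4.11331967e-04
  1.43665596e+00  1.06834809e+00]
```

View pics/case1.png

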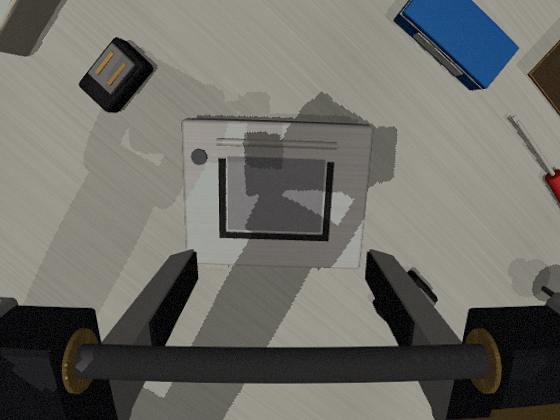

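The case sits almost aligned with the image: vent cap at (199,157), gasket U from (222,160) down to (222,237), across to (328,240) and up to (330,163).

Run:
```python
from h import *
p,W,c=cloud('case1'); Z=W[...,2]; g=p.max(2).astype(int)
sub=np.zeros(Z.shape,bool); sub[110:275,175:380]=1
top=sub&(Z>.053)&(Z<.066); n,l,s,_=cv2.connectedComponentsWithStats(top.astype(np.uint8)); top=l==1+s[1:,4].argmax()
q=np.argwhere(top)[:,::-1]; print('Z',np.median(Z[top]))
P=onplane(c,q,.06)[:,:2]*1000; r=cv2.minAreaRect(P.astype(np.float32)); print('case',r)
for th in (30,40,50):
    m=np.zeros(Z.shape,np.uint8); m[155:246,212:340]=(g<th)[155:246,212:340]
    n,l,s,_=cv2.connectedComponentsWithStats(m); k=1+s[1:,4].argmax(); q=np.argwhere(l==k)[:,::-1]
    G=onplane(c,q,.06)[:,:2]*1000; r=cv2.minAreaRect(G.astype(np.float32)); print(th,s[k],r)
    if th==40: np.save('G.npy',G)
m=np.zeros(Z.shape,np.uint8); m[145:169,188:211]=(g<95)[145:169,188:211]
n,l,s,ce=cv2.connectedComponentsWithStats(m); k=1+s[1:,4].argmax(); print('cap',s[k],onplane(c,[ce[k]],.064))
```

```text
Z 0.06064618133762881
case ((507.6649169921875, 234.67422485351562), (173.06509399414062, 208.9049530029297), 40.05302810668945)
30 [226 163 108  78 827] ((508.6876525878906, 230.43338012695312), (91.21863555908203, 119.01195526123047), 39.9326057434082)
40 [ 219  159  115   82 1442] ((506.4637145996094, 233.6282958984375), (92.10832214355469, 127.13352966308594), 40.06509780883789)
50 [ 219  159  115   82 1497] ((506.2570495605469, 233.5482940673828), (92.13475036621094, 127.84996795654297), 40.363040924072266)
cap [191 149  17  16 199] [[0.48893614 0.32922025 0.064     ]]
```

Run:
```python
import numpy as np
G=np.load('G.npy'); a=np.radians(40.1); R=np.array([[np.cos(a),-np.sin(a)],[np.sin(a),np.cos(a)]]); o=np.array([507.7,234.2])
L=(G-o)@R
x,y=L.T
A=L[(abs(y-60)<9)&(x>-38)]; B=L[(abs(y+60)<9)&(x>-38)]; C=L[(abs(x+45)<9)&(abs(y)<50)]
print('A slope,y',np.polyfit(A[:,0],A[:,1],1),A[:,1].mean(),A[:,0].max(),len(A)); print('B',np.polyfit(B[:,0],B[:,1],1),B[:,1].mean(),B[:,0].max()); print('C',np.polyfit(C[:,1],C[:,0],1),C[:,0].mean())
print('cap',(np.array([488.9,329.2])-o)@R)
```

```text
A slope,y [-2.53398652e-03  6.06656035e+01] 60.65251203497269 44.117196993573174 414
B [-2.13066215e-03 -5.97767417e+01] -59.78696026750444 44.70443440221105
C [ 2.71531747e-04 -4.39416325e+01] -43.94180386037332
cap [46.81122249 84.77705733]
```

Case frame: origin (0.508,0.235), yaw 40°, with the legs at ±60 and -45 as given and the cap at (46,84). I'll go back to the stylus, aligning the tool with the case axes.

Call:
{"fn": "drive_tool", "kwargs": {
  "plan": [
    {"tx": -28,"ty": 37,"tz": 0,"spin": 1,"claw": 93},
    {"tx": -56,"ty": 74,"tz": 0,"spin": 2,"claw": 93},
    {"tx": -84,"ty": 112,"tz": 0,"spin": 2,"claw": 93},
    {"tx": -112,"ty": 149,"tz": 0,"spin": 2,"claw": 93},
    {"tx": -140,"ty": 186,"tz": 0,"spin": 2,"claw": 93}
  ]
}}

```text
time: 3.3
position: [0.5417, 0.0051, 0.2717]
tool_rot: [2.951, 1.076, 0.001]
force: [0.8, 0.5, -1.2]
finger_gap: 0.0927
grip_force: 0.0
```

Call:
{"fn": "drive_tool", "kwargs": {
  "plan": [
    {"tx": -27,"ty": 38,"tz": 0,"spin": 0,"claw": 60},
    {"tx": -54,"ty": 76,"tz": 0,"spin": 0,"claw": 60},
    {"tx": -80,"ty": 114,"tz": 0,"spin": 0,"claw": 60},
    {"tx": -107,"ty": 153,"tz": 0,"spin": 0,"claw": 60},
    {"tx": -107,"ty": 153,"tz": 0,"spin": 0,"claw": 60}
  ]
}}

```text
time: 3.8
position: [0.5581, -0.1837, 0.2712]
tool_rot: [2.954, 1.067, -0.001]
force: [0.2, 0.1, 0.4]
finger_gap: 0.0607
grip_force: 0.0
```

Call:
{"fn": "drive_tool", "kwargs": {
  "plan": [
    {"tx": 0,"ty": 0,"tz": 20,"spin": 0,"claw": 60},
    {"tx": 0,"ty": 0,"tz": 40,"spin": 0,"claw": 60},
    {"tx": 0,"ty": 0,"tz": 60,"spin": 0,"claw": 60},
    {"tx": 0,"ty": 0,"tz": 60,"spin": 0,"claw": 60},
    {"tx": 0,"ty": 0,"tz": 60,"spin": 0,"claw": 60}
  ]
}}

```text
time: 4.3
position: [0.5588, -0.1775, 0.2118]
tool_rot: [-2.95, -1.079, 0.0]
force: [-0.2, -0.4, -0.3]
finger_gap: 0.0599
grip_force: 0.0
```

Run:
```python
from h import *
s=monitor.read_state(); R=cv2.Rodrigues(s['tool_rot'])[0]; print(s['time'],s['position'],R.round(4),((np.array([.558,-.1788,.107])-s['position'])@R*1000).round(1))
```

```text
4.3 [ 0.55883199 -0.17754175  0.21182793] [[ 7.641e-01  6.450e-01 -2.000e-04]
 [ 6.450e-01 -7.641e-01  2.000e-04]
 [ 0.000e+00 -2.000e-04 -1.000e+00]] [ -1.4   0.5 104.8]
```

Call:
{"fn": "drive_tool", "kwargs": {
  "plan": [
    {"tx": -1,"ty": 0.5,"tz": 30,"spin": 0,"claw": 60},
    {"tx": -1,"ty": 0.5,"tz": 60,"spin": 0,"claw": 60},
    {"tx": -1,"ty": 0.5,"tz": 85,"spin": 0,"claw": 60},
    {"tx": -1,"ty": 0.5,"tz": 100,"spin": 0,"claw": 60},
    {"tx": -1,"ty": 0.5,"tz": 105,"spin": 0,"claw": 60}
  ]
}}

```text
time: 4.8
position: [0.5585, -0.1784, 0.106]
tool_rot: [-2.95, -1.079, 0.001]
force: [0.5, 0.2, -0.8]
finger_gap: 0.0599
grip_force: 0.0
```

Call:
{"fn": "drive_tool", "kwargs": {
  "plan": [
    {"tx": 0,"ty": 0,"tz": 0,"spin": 0,"claw": 40},
    {"tx": 0,"ty": 0,"tz": 0,"spin": 0,"claw": 26},
    {"tx": 0,"ty": 0,"tz": 0,"spin": 0,"claw": 20},
    {"tx": 0,"ty": 0,"tz": 0,"spin": 0,"claw": 10},
    {"tx": 0,"ty": 0,"tz": 0,"spin": 0,"claw": 10}
  ],
  "grip_force": 30
}}

```text
time: 5.3
position: [0.559, -0.1785, 0.1071]
tool_rot: [2.95, 1.08, 0.001]
force: [-0.9, 1.0, -0.5]
finger_gap: 0.0234
grip_force: 0.5
```

Call:
{"fn": "drive_tool", "kwargs": {
  "plan": [
    {"tx": 0,"ty": 0,"tz": 0,"spin": 0,"claw": 10},
    {"tx": 0,"ty": 0,"tz": 0,"spin": 0,"claw": 10},
    {"tx": 0,"ty": 0,"tz": 0,"spin": 0,"claw": 10}
  ],
  "grip_force": 30
}}

```text
time: 5.6
position: [0.559, -0.1785, 0.107]
tool_rot: [2.95, 1.08, 0.0]
force: [-0.5, 1.7, 4.1]
finger_gap: 0.0217
grip_force: 30.0
```

Run:
```python
from h import *
s=monitor.read_state(); R=cv2.Rodrigues(s['tool_rot'])[0]; print(s['time'],s['position'],s['finger_gap'],s['grip_force'],R[:,0])
```

```text
5.6 [ 0.55898492 -0.17849934  0.1070004 ] 0.021715519486463667 30.000797510147095 [7.63683620e-01 6.45590643e-01 2.21911823e-04]
```

Gripped (gap 21.7 mm, 30 N). Lifting, checking, then moving over.

Call:
{"fn": "drive_tool", "kwargs": {
  "plan": [
    {"tx": 0,"ty": 0,"tz": -15,"spin": 0,"claw": 10},
    {"tx": 0,"ty": 0,"tz": -40,"spin": 0,"claw": 10},
    {"tx": 0,"ty": 0,"tz": -70,"spin": 0,"claw": 10},
    {"tx": 0,"ty": 0,"tz": -100,"spin": 0,"claw": 10},
    {"tx": 0,"ty": 0,"tz": -120,"spin": 0,"claw": 10}
  ]
}}

```text
time: 6.1
position: [0.5594, -0.1789, 0.2295]
tool_rot: [2.948, 1.079, 0.003]
force: [0.3, -0.0, -0.8]
finger_gap: 0.0218
grip_force: 30.0
```

Call:
{"fn": "drive_tool", "kwargs": {
  "plan": [
    {"tx": 15,"ty": -23,"tz": 0,"spin": 0,"claw": 10},
    {"tx": 38,"ty": -58,"tz": 0,"spin": 0,"claw": 10},
    {"tx": 61,"ty": -93,"tz": 0,"spin": 0,"claw": 10},
    {"tx": 84,"ty": -128,"tz": 0,"spin": 0,"claw": 10},
    {"tx": 107,"ty": -163,"tz": 0,"spin": 0,"claw": 10}
  ]
}}

```text
time: 6.6
position: [0.5348, 0.0165, 0.227]
tool_rot: [2.95, 1.079, 0.001]
force: [0.8, 0.1, -1.8]
finger_gap: 0.0213
grip_force: 30.0
```

Call:
{"fn": "drive_tool", "kwargs": {
  "plan": [
    {"tx": 23,"ty": -35,"tz": 0,"spin": 0,"claw": 10},
    {"tx": 46,"ty": -70,"tz": 0,"spin": 0,"claw": 10},
    {"tx": 69,"ty": -105,"tz": 0,"spin": 0,"claw": 10},
    {"tx": 92,"ty": -140,"tz": 0,"spin": 0,"claw": 10},
    {"tx": 115,"ty": -175,"tz": 0,"spin": 0,"claw": 10}
  ]
}}

```text
time: 7.1
position: [0.5096, 0.2246, 0.2271]
tool_rot: [2.95, 1.08, 0.001]
force: [0.7, -0.7, -0.9]
finger_gap: 0.0217
grip_force: 30.0
```

Call:
{"fn": "drive_tool", "kwargs": {
  "plan": [
    {"tx": 23,"ty": -35,"tz": 0,"spin": 0,"claw": 10},
    {"tx": 40,"ty": -60,"tz": 0,"spin": 0,"claw": 10},
    {"tx": 46,"ty": -70,"tz": 0,"spin": 0,"claw": 10},
    {"tx": 46,"ty": -70,"tz": 0,"spin": 0,"claw": 10},
    {"tx": 46,"ty": -70,"tz": 0,"spin": 0,"claw": 10}
  ]
}}

```text
time: 7.6
position: [0.5002, 0.3053, 0.2265]
tool_rot: [2.95, 1.079, -0.0]
force: [0.3, 0.2, -2.2]
finger_gap: 0.0216
grip_force: 30.0
```

```bash
python3 snap.py car1
```

```text
7.6 [0.50020597 0.3052648  0.22650089] [ 2.94982508e+00  1.07898789e+00 -3.79622225e-04] [ 3.54892532e-01  7.96352256e-02  1.70506431e+00 -6.37638193e-04
  1.35713752e+00  1.22449765e+00]
```

View pics/car1.png

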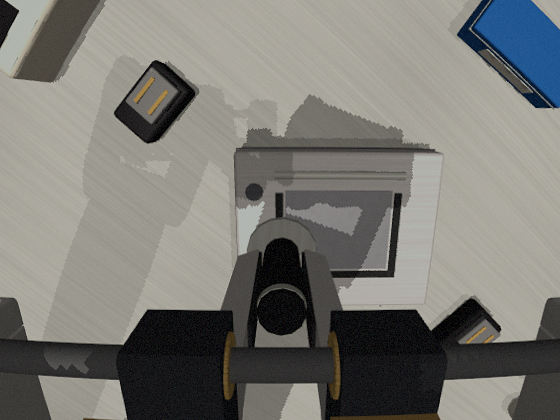

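Stylus is held upright; flange visible around (282,240), the case's start end is at (280,195), and battery near (470,330) is clear. I'll measure the flange against the tool and redo the gasket.

Run:
```python
from h import *
p,W,c=cloud('car1'); z=np.load('car1.npz'); R=cv2.Rodrigues(z['tool_rot'])[0]
T=(W-z['position'])@R*1000
m=np.zeros(T.shape[:2],bool); m[205:270,235:330]=1
b=m&(T[...,2]>15)&(T[...,2]<50); F=T[b]
print(b.sum(),np.percentile(F,[1,50,99],axis=0).round(1))
f=F[(F[:,2]<34)]; # rim/top of flange: fit circle on front (max x) boundary
ys=np.arange(-20,21,4); E=np.array([[f[abs(f[:,1]-y)<2,0].max(),y] for y in ys]); print(E.round(1).tolist())
A=np.c_[2*E,np.ones(len(E))]; s=np.linalg.lstsq(A,(E**2).sum(1),rcond=None)[0]; print('flange c',s[:2],np.sqrt(s[2]+s[0]**2+s[1]**2))
t=np.zeros(m.shape,bool); t[270:345,245:320]=1; h=T[t&(T[...,2]<-35)&(T[...,2]>-60)]; print('handle top',np.percentile(h,[2,50,98],axis=0).round(1))
g=p.max(2).astype(int); q=np.argwhere(((g<40)&(np.abs(W[...,2]-.06)<.008)))[:,::-1]
q=q[(q[:,0]>270)&(q[:,0]<410)&(q[:,1]>185)&(q[:,1]<282)]; G=onplane(c,q,.06)[:,:2]*1000
a=np.radians(40.);Q=np.array([[np.cos(a),-np.sin(a)],[np.sin(a),np.cos(a)]]); L=(G-[508.3,235.2])@Q; x,y=L.T
B=L[(abs(y+60)<9)&(x>-36)];C=L[(abs(x+45)<9)&(y>-52)&(y<0)];A=L[(abs(y-60)<9)&(x>-36)]
print(len(A),len(B),len(C),A.mean(0),B.mean(0),C.mean(0),B[:,0].max(),A[:,0].max())
print('tcp in case',((z['position'][:2]*1000-[508.3,235.2])@Q))
```

```text
1712 [[ -6.4 -19.1  16. ]
 [  8.6   1.4  25.4]
 [ 19.2  21.4  29.9]]
[[7.8, -20.0], [13.0, -16.0], [16.2, -12.0], [18.2, -8.0], [19.0, -4.0], [19.6, 0.0], [19.6, 4.0], [18.4, 8.0], [17.6, 12.0], [14.9, 16.0], [11.5, 20.0]]
flange c [-5.51454076  1.26573596] 25.242273871389788
handle top [[-10.7 -13.4 -58.6]
 [  3.4   1.2 -46.4]
 [ 10.2  15.8 -35.7]]
146 410 260 [30.74677091 60.19970193] [  5.83211192 -60.26522699] [-44.71890725 -24.34572389] 42.89534499658338 42.3453088827213
tcp in case [38.83639789 58.87549359]
```

Call:
{"fn": "drive_tool", "kwargs": {
  "plan": [
    {"tx": 3,"ty": -2,"tz": 15,"spin": 0,"claw": 10},
    {"tx": 3,"ty": -2,"tz": 35,"spin": 0,"claw": 10},
    {"tx": 3,"ty": -2,"tz": 55,"spin": 0,"claw": 10},
    {"tx": 3,"ty": -2,"tz": 62,"spin": 0,"claw": 10},
    {"tx": 3,"ty": -2,"tz": 65,"spin": 0,"claw": 10}
  ]
}}

```text
time: 8.15
position: [0.5006, 0.3087, 0.1599]
tool_rot: [2.951, 1.078, -0.004]
force: [0.3, -0.0, -0.9]
finger_gap: 0.0218
grip_force: 30.0
```

Call:
{"fn": "drive_tool", "kwargs": {
  "plan": [
    {"tx": 0,"ty": 0,"tz": 3,"spin": 0,"claw": 10},
    {"tx": 0,"ty": 0,"tz": 6,"spin": 0,"claw": 10},
    {"tx": 0,"ty": 0,"tz": 9,"spin": 0,"claw": 10},
    {"tx": 0,"ty": 0,"tz": 12,"spin": 0,"claw": 10},
    {"tx": 0,"ty": 0,"tz": 15,"spin": 0,"claw": 10}
  ]
}}

```text
time: 8.65
position: [0.5015, 0.3098, 0.1469]
tool_rot: [2.95, 1.08, 0.002]
force: [1.2, -0.5, 0.6]
finger_gap: 0.0215
grip_force: 30.0
```

Call:
{"fn": "drive_tool", "kwargs": {
  "plan": [
    {"tx": 0,"ty": 0,"tz": 0,"spin": 0,"claw": 10},
    {"tx": 0,"ty": 0,"tz": 0,"spin": 0,"claw": 10},
    {"tx": 0,"ty": 0,"tz": 0,"spin": 0,"claw": 10}
  ]
}}

```text
time: 8.95
position: [0.5014, 0.3097, 0.1469]
tool_rot: [-2.95, -1.08, -0.001]
force: [0.0, 0.2, 0.8]
finger_gap: 0.0216
grip_force: 30.0
```

```bash
cat > st.py <<'E'
from h import *
s=monitor.read_state(); R=cv2.Rodrigues(s['tool_rot'])[0]; a=np.radians(40.);Q=np.array([[np.cos(a),-np.sin(a)],[np.sin(a),np.cos(a)]])
L=(s['position'][:2]*1000-[508.3,235.2])@Q; x=R[:2,0]@Q
print(round(s['time'],2),'tcp case',L.round(1),'tip case',(L+(R[:2,:2]@[-2,1.])@Q).round(1),'z',s['position'][2].round(4),'yaw err deg',np.degrees(np.arctan2(x[1],x[0])).round(2),'F',s['force'].round(1),'grip',s['grip_force'].round(1))
E
python3 st.py; python3 snap.py car2
```

```text
8.95 [0.50136062 0.30973882 0.14690167] [-2.95010413e+00 -1.07995413e+00 -1.38378470e-03] [3.61143370e-01 1.63642804e-01 1.76406200e+00 2.21915802e-05
 1.21300664e+00 1.23008877e+00]Traceback (most recent call last):
  File "st.py", line 4, in <module>
    print(round(s['time'],2),'tcp case',L.round(1),'tip case',(L+(R[:2,:2]@[-2,1.])@Q).round(1),'z',s['position'][2].round(4),'yaw err deg',np.degrees(np.arctan2(x[1],x[0])).round(2),'F',s['force'].round(1),'grip',s['grip_force'].round(1))
                                                                                                                                                                                                                      ^^^^^^^^^^^^^^^^^^^^^
AttributeError: 'float' object has no attribute 'round'
```

View pics/car2.png

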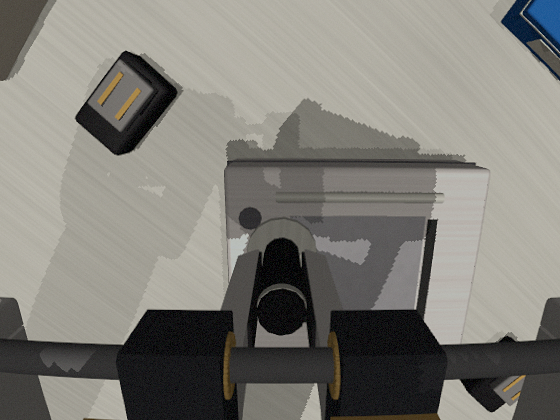

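The tip is pressed: TCP 0.147 gives about 5 mm in, and z force rose about 2 N. The tip is estimated at case (40.6,60.5). Starting the trace along the first leg.

Call:
{"fn": "drive_tool", "kwargs": {
  "plan": [
    {"tx": -3.4,"ty": 0,"tz": 0,"spin": 0,"claw": 10},
    {"tx": -6.8,"ty": 0,"tz": 0,"spin": 0,"claw": 10},
    {"tx": -10.2,"ty": 0,"tz": 0,"spin": 0,"claw": 10},
    {"tx": -13.6,"ty": 0,"tz": 0,"spin": 0,"claw": 10},
    {"tx": -17,"ty": 0,"tz": 0,"spin": 0,"claw": 10}
  ]
}}

```text
time: 9.5
position: [0.4878, 0.2984, 0.1465]
tool_rot: [-2.95, -1.08, -0.0]
force: [0.5, 1.1, 0.8]
finger_gap: 0.0218
grip_force: 30.0
```

```bash
sed -i "s/s\['grip_force'\].round(1)/s['grip_force']/" st.py; python3 st.py
```

```text
9.5 tcp case [25.  61.6] tip case [23.  60.6] z 0.1465 yaw err deg 0.2 F [0.5 1.1 0.8] grip 30.000232458114624
```

Call:
{"fn": "drive_tool", "kwargs": {
  "plan": [
    {"tx": -3.4,"ty": 0,"tz": 0,"spin": 0,"claw": 10},
    {"tx": -6.8,"ty": 0,"tz": 0,"spin": 0,"claw": 10},
    {"tx": -10.2,"ty": 0,"tz": 0,"spin": 0,"claw": 10},
    {"tx": -13.6,"ty": 0,"tz": 0,"spin": 0,"claw": 10},
    {"tx": -17,"ty": 0,"tz": 0,"spin": 0,"claw": 10}
  ]
}}

```text
time: 10.0
position: [0.4749, 0.2875, 0.1465]
tool_rot: [-2.95, -1.08, -0.0]
force: [1.0, 1.2, 1.7]
finger_gap: 0.0216
grip_force: 30.0
```

Call:
{"fn": "drive_tool", "kwargs": {
  "plan": [
    {"tx": -3.4,"ty": 0,"tz": 0,"spin": 0,"claw": 10},
    {"tx": -6.8,"ty": 0,"tz": 0,"spin": 0,"claw": 10},
    {"tx": -10.2,"ty": 0,"tz": 0,"spin": 0,"claw": 10},
    {"tx": -13.6,"ty": 0,"tz": 0,"spin": 0,"claw": 10},
    {"tx": -17,"ty": 0,"tz": 0,"spin": 0,"claw": 10}
  ]
}}

```text
time: 10.5
position: [0.4619, 0.2765, 0.1465]
tool_rot: [-2.95, -1.08, 0.0]
force: [0.0, 0.8, 1.1]
finger_gap: 0.0218
grip_force: 30.0
```

Call:
{"fn": "drive_tool", "kwargs": {
  "plan": [
    {"tx": -3.4,"ty": 0,"tz": 0,"spin": 0,"claw": 10},
    {"tx": -6.8,"ty": 0,"tz": 0,"spin": 0,"claw": 10},
    {"tx": -10.2,"ty": 0,"tz": 0,"spin": 0,"claw": 10},
    {"tx": -13.6,"ty": 0,"tz": 0,"spin": 0,"claw": 10},
    {"tx": -17,"ty": 0,"tz": 0,"spin": 0,"claw": 10}
  ]
}}

```text
time: 11.0
position: [0.4489, 0.2655, 0.1465]
tool_rot: [-2.95, -1.08, -0.0]
force: [0.4, 0.5, 0.6]
finger_gap: 0.022
grip_force: 30.0
```

Call:
{"fn": "drive_tool", "kwargs": {
  "plan": [
    {"tx": -3.4,"ty": 0,"tz": 0,"spin": 0,"claw": 10},
    {"tx": -6.8,"ty": 0,"tz": 0,"spin": 0,"claw": 10},
    {"tx": -10.2,"ty": 0,"tz": 0,"spin": 0,"claw": 10},
    {"tx": -13.6,"ty": 0,"tz": 0,"spin": 0,"claw": 10},
    {"tx": -17,"ty": 0,"tz": 0,"spin": 0,"claw": 10}
  ]
}}

```text
time: 11.5
position: [0.4359, 0.2546, 0.1465]
tool_rot: [-2.95, -1.08, -0.0]
force: [1.1, 0.5, 0.9]
finger_gap: 0.0214
grip_force: 30.0
```

```bash
python3 st.py
```

```text
11.5 tcp case [-43.   61.3] tip case [-45.   60.3] z 0.1465 yaw err deg 0.21 F [1.1 0.5 0.9] grip 30.000101029872894
```

Exactly at corner 1; now the 120 mm leg.

Call:
{"fn": "drive_tool", "kwargs": {
  "plan": [
    {"tx": 0,"ty": 3.4,"tz": 0,"spin": 0,"claw": 10},
    {"tx": 0,"ty": 6.8,"tz": 0,"spin": 0,"claw": 10},
    {"tx": 0,"ty": 10.2,"tz": 0,"spin": 0,"claw": 10},
    {"tx": 0,"ty": 13.6,"tz": 0,"spin": 0,"claw": 10},
    {"tx": 0,"ty": 17,"tz": 0,"spin": 0,"claw": 10}
  ]
}}

```text
time: 12.0
position: [0.4473, 0.2415, 0.1464]
tool_rot: [-2.95, -1.08, 0.001]
force: [0.1, 1.4, 1.0]
finger_gap: 0.022
grip_force: 30.0
```

Call:
{"fn": "drive_tool", "kwargs": {
  "plan": [
    {"tx": 0,"ty": 3.4,"tz": 0,"spin": 0,"claw": 10},
    {"tx": 0,"ty": 6.8,"tz": 0,"spin": 0,"claw": 10},
    {"tx": 0,"ty": 10.2,"tz": 0,"spin": 0,"claw": 10},
    {"tx": 0,"ty": 13.6,"tz": 0,"spin": 0,"claw": 10},
    {"tx": 0,"ty": 17,"tz": 0,"spin": 0,"claw": 10}
  ]
}}

```text
time: 12.5
position: [0.4583, 0.2285, 0.1465]
tool_rot: [2.95, 1.08, -0.0]
force: [-1.2, 0.9, 1.6]
finger_gap: 0.0215
grip_force: 30.0
```

Call:
{"fn": "drive_tool", "kwargs": {
  "plan": [
    {"tx": 0,"ty": 3.4,"tz": 0,"spin": 0,"claw": 10},
    {"tx": 0,"ty": 6.8,"tz": 0,"spin": 0,"claw": 10},
    {"tx": 0,"ty": 10.2,"tz": 0,"spin": 0,"claw": 10},
    {"tx": 0,"ty": 13.6,"tz": 0,"spin": 0,"claw": 10},
    {"tx": 0,"ty": 17,"tz": 0,"spin": 0,"claw": 10}
  ]
}}

```text
time: 13.0
position: [0.4693, 0.2156, 0.1464]
tool_rot: [-2.95, -1.08, 0.0]
force: [-1.8, 1.7, 1.4]
finger_gap: 0.0215
grip_force: 30.0
```

Call:
{"fn": "drive_tool", "kwargs": {
  "plan": [
    {"tx": 0,"ty": 3.4,"tz": 0,"spin": 0,"claw": 10},
    {"tx": 0,"ty": 6.8,"tz": 0,"spin": 0,"claw": 10},
    {"tx": 0,"ty": 10.2,"tz": 0,"spin": 0,"claw": 10},
    {"tx": 0,"ty": 13.6,"tz": 0,"spin": 0,"claw": 10},
    {"tx": 0,"ty": 17,"tz": 0,"spin": 0,"claw": 10}
  ]
}}

```text
time: 13.5
position: [0.4802, 0.2026, 0.1464]
tool_rot: [-2.95, -1.08, 0.0]
force: [-1.0, 0.9, 1.0]
finger_gap: 0.0215
grip_force: 30.0
```

```bash
python3 st.py
```

```text
13.5 tcp case [-42.5  -6.9] tip case [-44.5  -7.9] z 0.1464 yaw err deg 0.21 F [-1.   0.9  1. ] grip 30.00116765499115
```

Remaining 52 mm to corner 2.

Call:
{"fn": "drive_tool", "kwargs": {
  "plan": [
    {"tx": 0,"ty": 3.5,"tz": 0,"spin": 0,"claw": 10},
    {"tx": 0,"ty": 7,"tz": 0,"spin": 0,"claw": 10},
    {"tx": 0,"ty": 10.5,"tz": 0,"spin": 0,"claw": 10},
    {"tx": 0,"ty": 14,"tz": 0,"spin": 0,"claw": 10},
    {"tx": 0,"ty": 17.5,"tz": 0,"spin": 0,"claw": 10}
  ]
}}

```text
time: 14.0
position: [0.4915, 0.1892, 0.1464]
tool_rot: [2.95, 1.08, -0.0]
force: [-1.3, 0.6, 1.0]
finger_gap: 0.0219
grip_force: 30.0
```

Call:
{"fn": "drive_tool", "kwargs": {
  "plan": [
    {"tx": 0,"ty": 3.5,"tz": 0,"spin": 0,"claw": 10},
    {"tx": 0,"ty": 7,"tz": 0,"spin": 0,"claw": 10},
    {"tx": 0,"ty": 10.5,"tz": 0,"spin": 0,"claw": 10},
    {"tx": 0,"ty": 14,"tz": 0,"spin": 0,"claw": 10},
    {"tx": 0,"ty": 17.5,"tz": 0,"spin": 0,"claw": 10}
  ]
}}

```text
time: 14.5
position: [0.5028, 0.1758, 0.1464]
tool_rot: [-2.95, -1.08, 0.0]
force: [0.1, 1.0, 0.4]
finger_gap: 0.0216
grip_force: 30.0
```

Call:
{"fn": "drive_tool", "kwargs": {
  "plan": [
    {"tx": 0,"ty": 3.4,"tz": 0,"spin": 0,"claw": 10},
    {"tx": 0,"ty": 6.8,"tz": 0,"spin": 0,"claw": 10},
    {"tx": 0,"ty": 10.2,"tz": 0,"spin": 0,"claw": 10},
    {"tx": 0,"ty": 13.6,"tz": 0,"spin": 0,"claw": 10},
    {"tx": 0,"ty": 17,"tz": 0,"spin": 0,"claw": 10}
  ]
}}

```text
time: 15.0
position: [0.5138, 0.1629, 0.1465]
tool_rot: [-2.95, -1.08, 0.0]
force: [-1.3, 1.9, -0.2]
finger_gap: 0.0215
grip_force: 30.0
```

```bash
python3 st.py
```

```text
15.0 tcp case [-42.3 -59. ] tip case [-44.3 -60. ] z 0.1465 yaw err deg 0.21 F [-1.3  1.9 -0.2] grip 29.999932050704956
```

Corner 2 reached; last leg.

Call:
{"fn": "drive_tool", "kwargs": {
  "plan": [
    {"tx": 3.4,"ty": 0,"tz": 0,"spin": 0,"claw": 10},
    {"tx": 6.8,"ty": 0,"tz": 0,"spin": 0,"claw": 10},
    {"tx": 10.2,"ty": 0,"tz": 0,"spin": 0,"claw": 10},
    {"tx": 13.6,"ty": 0,"tz": 0,"spin": 0,"claw": 10},
    {"tx": 17,"ty": 0,"tz": 0,"spin": 0,"claw": 10}
  ]
}}

```text
time: 15.5
position: [0.5268, 0.1743, 0.1464]
tool_rot: [2.95, 1.08, -0.0]
force: [-0.1, -1.5, 0.7]
finger_gap: 0.0212
grip_force: 30.0
```

Call:
{"fn": "drive_tool", "kwargs": {
  "plan": [
    {"tx": 3.4,"ty": 0,"tz": 0,"spin": 0,"claw": 10},
    {"tx": 6.8,"ty": 0,"tz": 0,"spin": 0,"claw": 10},
    {"tx": 10.2,"ty": 0,"tz": 0,"spin": 0,"claw": 10},
    {"tx": 13.6,"ty": 0,"tz": 0,"spin": 0,"claw": 10},
    {"tx": 17,"ty": 0,"tz": 0,"spin": 0,"claw": 10}
  ]
}}

```text
time: 16.0
position: [0.5398, 0.1852, 0.1465]
tool_rot: [2.95, 1.08, -0.0]
force: [-0.9, -1.1, 0.5]
finger_gap: 0.0216
grip_force: 30.0
```

Call:
{"fn": "drive_tool", "kwargs": {
  "plan": [
    {"tx": 3.4,"ty": 0,"tz": 0,"spin": 0,"claw": 10},
    {"tx": 6.8,"ty": 0,"tz": 0,"spin": 0,"claw": 10},
    {"tx": 10.2,"ty": 0,"tz": 0,"spin": 0,"claw": 10},
    {"tx": 13.6,"ty": 0,"tz": 0,"spin": 0,"claw": 10},
    {"tx": 17,"ty": 0,"tz": 0,"spin": 0,"claw": 10}
  ]
}}

```text
time: 16.5
position: [0.5528, 0.1962, 0.1464]
tool_rot: [-2.95, -1.08, 0.0]
force: [-1.1, -1.6, 0.1]
finger_gap: 0.0216
grip_force: 30.0
```

Call:
{"fn": "drive_tool", "kwargs": {
  "plan": [
    {"tx": 3.4,"ty": 0,"tz": 0,"spin": 0,"claw": 10},
    {"tx": 6.8,"ty": 0,"tz": 0,"spin": 0,"claw": 10},
    {"tx": 10.2,"ty": 0,"tz": 0,"spin": 0,"claw": 10},
    {"tx": 13.6,"ty": 0,"tz": 0,"spin": 0,"claw": 10},
    {"tx": 17,"ty": 0,"tz": 0,"spin": 0,"claw": 10}
  ]
}}

```text
time: 17.0
position: [0.5658, 0.2072, 0.1465]
tool_rot: [-2.95, -1.08, -0.0]
force: [-0.7, -0.1, 0.4]
finger_gap: 0.0215
grip_force: 30.0
```

```bash
python3 st.py
```

```text
17.0 tcp case [ 26.  -58.4] tip case [ 24.  -59.4] z 0.1465 yaw err deg 0.21 F [-0.7 -0.1  0.4] grip 30.00002145767212
```

Call:
{"fn": "drive_tool", "kwargs": {
  "plan": [
    {"tx": 3.4,"ty": 0,"tz": 0,"spin": 0,"claw": 10},
    {"tx": 6.8,"ty": 0,"tz": 0,"spin": 0,"claw": 10},
    {"tx": 10.2,"ty": 0,"tz": 0,"spin": 0,"claw": 10},
    {"tx": 13.4,"ty": 0,"tz": 0,"spin": 0,"claw": 10},
    {"tx": 16,"ty": 0,"tz": 0,"spin": 0,"claw": 10}
  ]
}}

```text
time: 17.5
position: [0.578, 0.2175, 0.1465]
tool_rot: [-2.95, -1.08, -0.0]
force: [-0.4, -0.2, 0.2]
finger_gap: 0.0217
grip_force: 30.0
```

Call:
{"fn": "drive_tool", "kwargs": {
  "plan": [
    {"tx": 0,"ty": 0,"tz": 0,"spin": 0,"claw": 10},
    {"tx": 0,"ty": 0,"tz": 0,"spin": 0,"claw": 10},
    {"tx": 0,"ty": 0,"tz": 0,"spin": 0,"claw": 10},
    {"tx": 0,"ty": 0,"tz": 0,"spin": 0,"claw": 10}
  ]
}}

```text
time: 17.9
position: [0.578, 0.2174, 0.1467]
tool_rot: [-2.95, -1.08, -0.002]
force: [0.8, 0.8, 0.6]
finger_gap: 0.0215
grip_force: 30.0
```

```bash
python3 st.py
```

```text
17.9 tcp case [ 42.  -58.4] tip case [ 40.  -59.5] z 0.1467 yaw err deg 0.2 F [0.8 0.8 0.6] grip 30.000085830688477
```

Call:
{"fn": "drive_tool", "kwargs": {
  "plan": [
    {"tx": 0,"ty": 0,"tz": -5,"spin": 0,"claw": 10},
    {"tx": 0,"ty": 0,"tz": -15,"spin": 0,"claw": 10},
    {"tx": 0,"ty": 0,"tz": -40,"spin": 0,"claw": 10},
    {"tx": 0,"ty": 0,"tz": -70,"spin": 0,"claw": 10},
    {"tx": 0,"ty": 0,"tz": -100,"spin": 0,"claw": 10}
  ]
}}

```text
time: 18.4
position: [0.5772, 0.2171, 0.2476]
tool_rot: [-2.95, -1.08, 0.002]
force: [0.5, -0.5, -1.3]
finger_gap: 0.0215
grip_force: 30.0
```

```bash
cat > to.py <<'E'
from h import *
s=monitor.read_state(); R=cv2.Rodrigues(s['tool_rot'])[0]; print(s['time'],s['position'],s['force'],((np.array([.559,-.1785,.107])-s['position'])@R*1000).round(1))
E
python3 to.py
```

```text
18.4 [0.57718918 0.21707381 0.24760813] [ 0.4912326  -0.50084011 -1.33412432] [-269.1  290.4  140.8]
```

Traced. Returning to the holder at the original grasp pose (-269, +290).

Call:
{"fn": "drive_tool", "kwargs": {
  "plan": [
    {"tx": -20,"ty": 22,"tz": 0,"spin": 0,"claw": 10},
    {"tx": -50,"ty": 54,"tz": 0,"spin": 0,"claw": 10},
    {"tx": -80,"ty": 86,"tz": 0,"spin": 0,"claw": 10},
    {"tx": -110,"ty": 119,"tz": 0,"spin": 0,"claw": 10},
    {"tx": -140,"ty": 151,"tz": 0,"spin": 0,"claw": 10}
  ]
}}

```text
time: 18.9
position: [0.5677, 0.0099, 0.247]
tool_rot: [2.95, 1.08, -0.0]
force: [0.3, 0.6, -0.8]
finger_gap: 0.0214
grip_force: 30.0
```

Call:
{"fn": "drive_tool", "kwargs": {
  "plan": [
    {"tx": -30,"ty": 32,"tz": 0,"spin": 0,"claw": 10},
    {"tx": -60,"ty": 65,"tz": 0,"spin": 0,"claw": 10},
    {"tx": -90,"ty": 97,"tz": 0,"spin": 0,"claw": 10},
    {"tx": -115,"ty": 124,"tz": 0,"spin": 0,"claw": 10},
    {"tx": -129,"ty": 139,"tz": 0,"spin": 0,"claw": 10}
  ]
}}

```text
time: 19.4
position: [0.5588, -0.1806, 0.2469]
tool_rot: [2.951, 1.076, -0.001]
force: [-0.5, -0.5, -1.6]
finger_gap: 0.0215
grip_force: 30.0
```

Call:
{"fn": "drive_tool", "kwargs": {
  "plan": [
    {"tx": 0,"ty": 0,"tz": 0,"spin": 0,"claw": 10},
    {"tx": 0,"ty": 0,"tz": 0,"spin": 0,"claw": 10},
    {"tx": 0,"ty": 0,"tz": 0,"spin": 0,"claw": 10},
    {"tx": 0,"ty": 0,"tz": 0,"spin": 0,"claw": 10}
  ]
}}

```text
time: 19.8
position: [0.5596, -0.1766, 0.2466]
tool_rot: [-2.949, -1.082, -0.0]
force: [0.0, 0.5, -2.4]
finger_gap: 0.0215
grip_force: 30.0
```

```bash
python3 to.py; python3 snap.py ret1
```

```text
19.8 [ 0.55964308 -0.17661391  0.24658472] [ 0.04112963  0.49587948 -2.35878567] [ -1.7   1.  139.6]
19.8 [ 0.55964308 -0.17661391  0.24658472] [-2.94914374e+00 -1.08222444e+00 -2.43979682e-05] [-4.98814273e-01  6.63758507e-02  1.68221839e+00  1.12743380e-04
  1.39310132e+00  3.68551463e-01]
```

View pics/ret1.png

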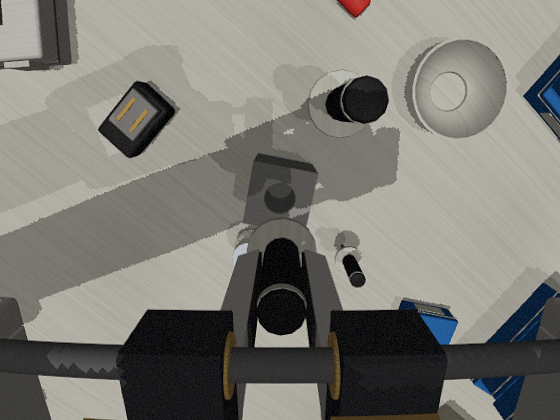

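The view shows the empty hole at (280,197) with the stylus in line ahead of it, and everything else undisturbed. Lowering at the original grasp pose; clearance is 9 mm.

Call:
{"fn": "drive_tool", "kwargs": {
  "plan": [
    {"tx": -1,"ty": 0.5,"tz": 20,"spin": 0,"claw": 10},
    {"tx": -1,"ty": 0.5,"tz": 40,"spin": 0,"claw": 10},
    {"tx": -1,"ty": 0.5,"tz": 60,"spin": 0,"claw": 10},
    {"tx": -1,"ty": 0.5,"tz": 75,"spin": 0,"claw": 10},
    {"tx": -1,"ty": 0.5,"tz": 85,"spin": 0,"claw": 10}
  ]
}}

```text
time: 20.35
position: [0.5587, -0.1781, 0.1601]
tool_rot: [-2.949, -1.081, 0.002]
force: [0.0, 1.0, -1.6]
finger_gap: 0.0217
grip_force: 30.0
```

```bash
python3 to.py
```

```text
20.35 [ 0.5587227  -0.17810842  0.16009447] [ 9.66062741e-04  1.01577865e+00 -1.60393670e+00] [-0.   0.6 53.1]
```

Call:
{"fn": "drive_tool", "kwargs": {
  "plan": [
    {"tx": 0,"ty": 0,"tz": 15,"spin": 0,"claw": 10},
    {"tx": 0,"ty": 0,"tz": 30,"spin": 0,"claw": 10},
    {"tx": 0,"ty": 0,"tz": 42,"spin": 0,"claw": 10},
    {"tx": 0,"ty": 0,"tz": 50,"spin": 0,"claw": 10},
    {"tx": 0,"ty": 0,"tz": 52,"spin": 0,"claw": 10}
  ]
}}

```text
time: 20.85
position: [0.5585, -0.1786, 0.1081]
tool_rot: [-2.949, -1.079, 0.002]
force: [0.7, 0.8, -1.6]
finger_gap: 0.0218
grip_force: 30.0
```

```bash
python3 to.py
```

```text
20.85 [ 0.55851912 -0.17857179  0.10811784] [ 0.70736089  0.82694599 -1.62514354] [0.4 0.3 1.1]
```

Call:
{"fn": "drive_tool", "kwargs": {
  "plan": [
    {"tx": 0,"ty": 0,"tz": 0.5,"spin": 0,"claw": 10},
    {"tx": 0,"ty": 0,"tz": 1,"spin": 0,"claw": 10},
    {"tx": 0,"ty": 0,"tz": 1,"spin": 0,"claw": 10}
  ]
}}

```text
time: 21.15
position: [0.5595, -0.1791, 0.1091]
tool_rot: [2.949, 1.08, 0.001]
force: [-0.6, -0.2, -1.1]
finger_gap: 0.0215
grip_force: 30.0
```

Call:
{"fn": "drive_tool", "kwargs": {
  "plan": [
    {"tx": 0,"ty": 0,"tz": 0,"spin": 0,"claw": 23},
    {"tx": 0,"ty": 0,"tz": 0,"spin": 0,"claw": 26},
    {"tx": 0,"ty": 0,"tz": 0,"spin": 0,"claw": 32},
    {"tx": 0,"ty": 0,"tz": 0,"spin": 0,"claw": 50},
    {"tx": 0,"ty": 0,"tz": 0,"spin": 0,"claw": 60}
  ]
}}

```text
time: 21.65
position: [0.5592, -0.1789, 0.1086]
tool_rot: [2.95, 1.08, 0.0]
force: [0.3, -0.3, -0.7]
finger_gap: 0.0445
grip_force: 0.0
```

Call:
{"fn": "drive_tool", "kwargs": {
  "plan": [
    {"tx": 0,"ty": 0,"tz": 0,"spin": 0,"claw": 60},
    {"tx": 0,"ty": 0,"tz": -15,"spin": 0,"claw": 60},
    {"tx": 0,"ty": 0,"tz": -40,"spin": 0,"claw": 60},
    {"tx": 0,"ty": 0,"tz": -80,"spin": 0,"claw": 60},
    {"tx": 0,"ty": 0,"tz": -120,"spin": 0,"claw": 60}
  ]
}}

```text
time: 22.15
position: [0.5588, -0.1787, 0.2305]
tool_rot: [-2.95, -1.08, 0.0]
force: [-0.3, -1.2, -0.2]
finger_gap: 0.0599
grip_force: 0.0
```

Call:
{"fn": "drive_tool", "kwargs": {
  "plan": [
    {"tx": -20,"ty": 0,"tz": -40,"spin": 0,"claw": 80},
    {"tx": -40,"ty": 0,"tz": -45,"spin": 0,"claw": 80},
    {"tx": -40,"ty": 0,"tz": -45,"spin": 0,"claw": 80},
    {"tx": -40,"ty": 0,"tz": -45,"spin": 0,"claw": 80},
    {"tx": -40,"ty": 0,"tz": -45,"spin": 0,"claw": 80}
  ]
}}

```text
time: 22.65
position: [0.5284, -0.2039, 0.2723]
tool_rot: [-2.948, -1.08, 0.002]
force: [0.2, 0.2, 0.2]
finger_gap: 0.0801
grip_force: 0.0
```

```bash
python3 snap.py end1
python3 - <<'E'
from h import *
p,W,c=cloud('end1'); Z=W[...,2]; X=W[...,:2]; sub=np.hypot(X[...,0]-.558,X[...,1]+.1785)<.03
for n,lo,hi,z in(('top',.145,.17,.153),('flange',.0785,.088,.081)):
    q=np.argwhere(sub&(Z>lo)&(Z<hi))[:,::-1]; print(n,np.median(Z[sub&(Z>lo)&(Z<hi)]),cv2.minEnclosingCircle((onplane(c,q,z)[:,:2]*1000).astype(np.float32)))
E
```

```text
22.65 [ 0.52839747 -0.20391583  0.27230789] [-2.94818313e+00 -1.07979366e+00  1.73996174e-03] [-5.68577252e-01  1.54306441e-03  1.70209896e+00  2.65374001e-04
  1.44012463e+00  3.00016380e-01]
top 0.15331635740086103 ((559.0465698242188, -181.13543701171875), 11.107619285583496)
flange 0.08157219963450196 ((557.9976196289062, -179.66827392578125), 23.534597396850586)
```

View pics/end1.png

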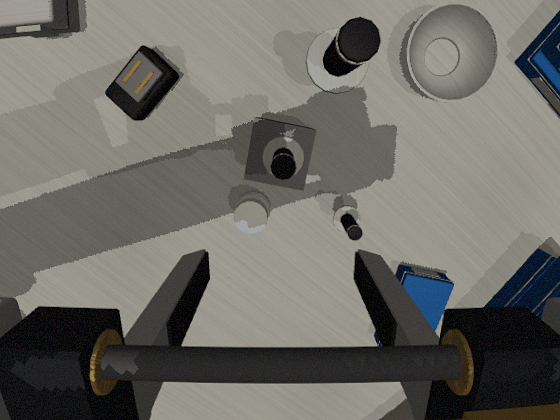

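The stylus stands upright in the holder at (283,160), flange on the block top (z 0.0816), about 2 mm off centre, and nothing else has moved.

```bash
python3 -c "
from h import *
print(job.finish_job())"
```

```text
the job is handed in; nothing more can be done
None
```

I traced the whole seam in one pass at about 3.4 cm/s with the tip pressed in an estimated 5 mm, stood the stylus back upright in its holder with nothing else seen to move, and handed the job in; it returned no verdict.

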